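# Close up a press-pump bearing housing

## Robot

A 7-joint arm with a two-finger parallel gripper is mounted at the origin on the work surface. World frame = base frame: x ahead of the robot, y to its left, z up, the work surface at z = 0. Lengths are in m, angles in rad, forces in N, time in s.
With the tool pointing down it reaches from about 0.35 to 0.9 m from the base axis. Payload 19.9 kg.
Tool frame: the origin (TCP) lies midway between the tips of the shut fingers; the grasp point (between the pads) lies 19 mm behind it (ctrl.grip_point_offset is the distance from the TCP to the grasp point, in m); z points along the fingers, y is the line along which they close (so a half turn about z gives the same grasp; the last joint's range is limited). The gripper opens to 85 mm and grips with 20 to 120 N. Pads are 22 mm wide; open, the fingers measure 114 mm over their backs; the gripper's body (76 mm by 85 mm) begins 54 mm behind the grasp point. The pads swing forward as they close: fully open they stand 13 mm farther back than shut.
Start: joints at [-1.308, 0.417, -0.01, 1.614, 0.005, 1.111, -0.053], TCP at [0.188, 0.596, 0.231] pointing down, gripper open.
Joint ranges: [-2.81, 2.81], [-0.39, 2.02], [-1.27, 1.25], [0.06, 2.57], [-1.19, 4.33], [0.19, 2], [-2.82, 2.82]. Speed limits (rad/s): [1.89, 1.89, 2.39, 2.39, 3.01, 3.01, 3.01].

## Interface

Orientations are given as a rotation vector (axis times angle).
In Python, from station import ctrl gives the robot as it stands.
- The arm moves only by the shell command python3 -m handwheel 'ROWS' [OPENING] [FORCE]. ROWS is JSON, a list of rows, each an object of numbers: "x", "y", "z": the shift along the world's x, y, z in mm; "yaw": the turn about the world's z in rad. A call has 1 to 20 rows; each row shifts and turns the commanded pose from where the row before left it; what a row does not reach is not made up. A row lasts 1/12 s, in which the tool goes at most 41.7 mm and 7.16 degrees, less where a joint would pass 70% of its speed; a pose out of reach is approached as far as the arm can. A call is refused whole if a number of a shift passes 41.7 or a number of a turn 0.125, either way. A call with a gripper value outside its range is refused whole. OPENING is the closure, from 0 (fully open) to 1 (shut), set as the call begins (- or left out, the last holds). The fingers move at their own pace and stop on an object; FORCE is the grip in N (left out, the last holds). Time passes only in rows, so rows that do not move let the fingers close. It gives the time, the measured TCP pose, the force, the opening and the grip force at its end, in the units of the state.
- ctrl.state(): the state, without advancing time (a new reading comes with each control period).
- ctrl.camera(name): name is "side" or "top" or "wrist"; returns (picture, depth): 420x560x3 uint8, red, green, blue; 420x560 float32, m along the optical axis (not along the pixel's ray), 0 where there is no reading.
- ctrl.camera_info(name): a dict with "camera_matrix" (3x3 intrinsics, pixels), "k1" (the pictures are not rectified: a ray, as slopes to the right and down, at radius r is drawn at 1 + k1 r^2 times it, then the intrinsics apply), "world_from_camera" (4x4, takes a point from camera to world coordinates); the wrist camera has in their place "tool_from_camera" (4x4, takes a point from camera to tool coordinates, whose origin is the TCP and whose axes are the flange's). Camera axes: x right, y down, z forward; pixel columns grow to the right and rows downward; lengths in m; the calibration is good to about 2 mm. A picture is of the moment at which its call begins: read the wrist's pose just before it. camera_info takes no time and is no camera call.
- ctrl.job_done(): hands the job in; it is judged then, once.
Trained networks look in the newest picture that a camera, given by its name, has taken for a name from the list of things; names that differ only in an ending like _2 or _b are one class to them, and where a whole thing is asked for, a point or a joint stands for the part that bears it (a point fixed in the world has none). Each returns a list of dicts, best first, with "confidence" (0 to 1); they miss things now and then, are a little off and sometimes report something else, mostly with a low value. They report only what shows in the picture. A call takes as long as a camera call. They do not tell look-alikes from the thing itself.
- ctrl.boxes_of(camera, label): "box" ([left, top, right, bottom] in pixels, round what is visible of it).
- ctrl.silhouettes(camera, label): "region" (420x560 bool, what is visible of it) and "box" ([left, top, right, bottom] in pixels, round what is visible of it).
The state is a dict: "t": time; "qpos": joint angles; "qvel": joint speeds; "joint_efforts": joint torques, N m; "tool_pos": TCP position; "eef_rot": TCP orientation; "force": force on the tool from outside, world axes, zero at the start; "wrist_torque": the same for the moment, N m; "gripper_width": opening from 0.0 (shut) to 1.0 (fully open); "grasp_force": force on a finger pad.
Only numpy, scipy, OpenCV 4.12 (cv2) and the standard library are available. Lean on these libraries where they do the work, as an engineer would, in place of code of your own. Each camera call takes 0.05 s, during which the arm holds its last target. There are 200 camera calls.

## Task

Stand the brass bush in the hole of the green bearing housing, then set the blue cap over it, resting flat on the housing with its two ears on the two yellow marks. Then swing the red-handled lever clockwise (seen from above) to its stop, so that the retaining ring screws down over the cap's ears, and let go.

Things in the scene. Friction and masses are not known exactly. Their poses are not given: they have to be found in the camera images.
- bush_center (a point): Brass bush: plain upright brass tube, 44 mm outer diameter, 28 mm hole, 62 mm tall, 0.4 kg. Point: its centre, 31 mm above its foot; z is its axis. The wider, shorter dark steel bush (68 mm diameter, 40 mm tall) is not wanted.
- cap_boss (a point): Blue cap: upside-down cup, outside 76 mm, inside 68 mm diameter, 40 mm deep, on top a solid round boss to hold it by (30 mm diameter, 46 to 78 mm above its foot). At the foot two ears, 22 mm wide, 8 mm thick, reach 60 mm from the axis along its +x and -x. 0.4 kg. Point: on the axis in the boss, 62 mm above the foot; z up. Half a turn makes no difference.
- bore (a point): Centre of the hole's mouth, in the top face of the green bearing housing (164 mm square, 40 mm tall, fixed). Hole 56 mm diameter, 24 mm deep, closed flat floor, mouth chamfered 7 mm. z up; the yellow ear marks lie 40 to 62 mm out along this frame's +x and -x.
- lever_grip (a point): Upright round red handle (20 mm diameter, 60 mm tall) at the end of the retaining ring's lever; top 70 mm above the housing's face while open. Point: on its axis, 20 mm below its top, 125 mm from the ring's axis (the vertical through bore). It takes about 2 N to move.
- ring_nut (a joint): Turn of the steel retaining ring (inside 140 mm diameter, top 21 mm above the housing's face) in rad: 0 open, growing clockwise from above to the stop at 1.05, sinking 5 mm; stays where left, starts nearly open. Two claws reach in to 48 mm from the axis, underside 14 mm above the face; open, they stand 60 degrees anticlockwise of the marks, at the stop over them.
Not all that is in view belongs to the job. Leave any purple look-alike of the part that bears bush_center alone. What is shaped like the part that bears cap_boss but purple is not meant.

How it is judged:
On the way, in this order (a step that is already met when the one before it is completed fails the run):
1. the brass bush stands on the floor of the hole, the ring still open (horizontal distance between bush_center and bore below 0.012 m and z of bush_center in the frame of bore below 0.012 m and angle between bush_center's own z axis and vertical below 0.15 rad and value of joint ring_nut below 0.4 rad), for 0.2 s.
2. the cap sits over the bush, flat on the housing, its ears on the marks, the ring still open (horizontal distance between cap_boss and bore below 0.014 m and z of cap_boss in the frame of bore below 0.066 m and angle between cap_boss's own z axis and vertical below 0.1 rad and angle between the x axis of cap_boss and the x axis of bore, either way round below 0.3 rad and value of joint ring_nut below 0.4 rad), for 0.2 s.
At the end, for the whole second after the job is handed in: The brass bush stands on the floor of the hole (centre within 12 mm of the hole's axis), the cap sits flat over it (within 14 mm of the axis, ears within 17 degrees of the marks), and the retaining ring is turned past 0.93 rad, near its stop at 1.05 (horizontal distance between bush_center and bore below 0.012 m and z of bush_center in the frame of bore below 0.012 m and angle between bush_center's own z axis and vertical below 0.15 rad and horizontal distance between cap_boss and bore below 0.014 m and z of cap_boss in the frame of bore below 0.066 m and angle between cap_boss's own z axis and vertical below 0.1 rad and angle between the x axis of cap_boss and the x axis of bore, either way round below 0.3 rad and value of joint ring_nut above 0.93 rad); the robot touches nothing.
It also fails if it takes over 67 s, if anything falls off the work surface, if the arm or the gripper's body presses on something with over 40 N, if the wrist force passes 120 N, or if a joint passes its speed limit or range.

## Working session

There is one attempt and no reset: what is moved stays moved. The work goes in short steps, Python scripts to look and compute and a shell command to move; the robot and the scene stay as the last step left them, time stands still between calls to the robot, and variables do not carry over. Pictures are saved under pics/ and viewed, at most 10 in all, crops included, and the job is handed in when it is done.

```bash
ls; mkdir -p pics
cat > h.py <<'E'
import numpy as np, cv2
from station import ctrl
from scipy.spatial.transform import Rotation as R
def snap(name):
    s=ctrl.state(); p,d=ctrl.camera(name); i=ctrl.camera_info(name)
    if 'world_from_camera' in i: T=np.array(i['world_from_camera'])
    else:
        W=np.eye(4);W[:3,:3]=R.from_rotvec(s['eef_rot']).as_matrix();W[:3,3]=s['tool_pos'];T=W@np.array(i['tool_from_camera'])
    return p,d,i,T
def cloud(p,d,i,T):
    K=np.array(i['camera_matrix'],float);k=i['k1']
    v,u=np.mgrid[0:420,0:560].astype(np.float32)
    n=cv2.undistortPoints(np.stack([u,v],-1).reshape(-1,1,2).astype(np.float64),K,np.array([k,0,0,0.])).reshape(420,560,2)
    c=np.concatenate([n,np.ones((420,560,1))],-1)*d[...,None]
    return c@T[:3,:3].T+T[:3,3]
E
python3 - <<'E'
from h import *
ims=[]
for n in ("top","side"):
    p,d,i,T=snap(n); np.savez(n+'.npz',p=p,c=cloud(p,d,i,T),d=d); ims.append(p)
    for l in ("bush_center","cap_boss","lever_grip","ring_nut"):
        print(n,l,[(np.round(b['box']).tolist(),round(b['confidence'],2)) for b in ctrl.boxes_of(n,l)])
    cv2.imwrite(f'pics/{n}0.png',p[...,::-1])
s=ctrl.state();print(s['t'],s['tool_pos'],s['eef_rot'],s['force'])
E
```

```text
pics
top bush_center [([326.0, 201.0, 347.0, 223.0], 0.86), ([302.0, 234.0, 321.0, 250.0], 0.54)]
top cap_boss [([376.0, 129.0, 410.0, 176.0], 0.92), ([379.0, 257.0, 423.0, 294.0], 0.89)]
top lever_grip [([155.0, 136.0, 243.0, 208.0], 0.56)]
top ring_nut [([149.0, 131.0, 240.0, 205.0], 0.95)]
side bush_center [([304.0, 249.0, 327.0, 287.0], 0.97), ([257.0, 237.0, 282.0, 276.0], 0.95)]
side cap_boss [([386.0, 273.0, 456.0, 328.0], 0.97), ([232.0, 311.0, 287.0, 388.0], 0.66)]
side lever_grip [([260.0, 148.0, 340.0, 198.0], 0.96)]
side ring_nut [([262.0, 148.0, 345.0, 195.0], 0.79)]
0.5 [0.1875026  0.59613389 0.23120456] [ 4.76798127e-01  3.10519931e+00 -3.43248615e-04] [0.77607144 0.48030572 0.25032382]
```

View pics/top0.png

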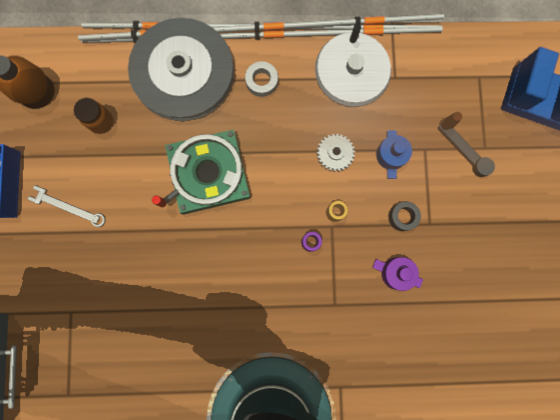

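View pics/side0.png

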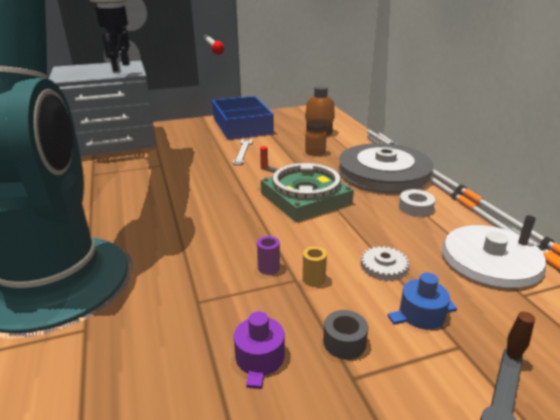

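Top view: the brass bush is at (338,210). It could be confused with the purple bush (312,241), the dark steel bush (405,215), the pale ring (262,77) and the gear (336,152). The blue cap is at (396,152), and its purple look-alike is at (402,273). The housing is at (207,170), with yellow marks at (203,149) and (211,192) and the red handle at (157,200). I choose the brass bush and the blue cap.

Run:
```python
from h import *
z=np.load('top.npz');p,c=z['p'],z['c'];hsv=cv2.cvtColor(p,cv2.COLOR_RGB2HSV)
def m(box,lo,hi):
    M=np.zeros((420,560),bool);l,t,r,b=box;M[t:b,l:r]=True
    return M&(cv2.inRange(hsv,np.array(lo),np.array(hi))>0)
def rep(n,M,zmin=None,zmax=9):
    q=c[M]; q=q[(q[:,2]>(zmin or -1))&(q[:,2]<zmax)]
    print(n,len(q),'med',np.median(q,0).round(4),'mid',((q.min(0)+q.max(0))/2).round(4),'z',np.percentile(q[:,2],[5,50,95]).round(3));return q
rep('bush top',m((320,195,355,228),(10,60,40),(35,255,255)),0.05)
rep('purple',m((295,225,330,258),(125,60,40),(165,255,255)),0.05)
cap=rep('cap',m((370,120,420,185),(100,120,40),(125,255,255)),0.01)
rep('boss',m((370,120,420,185),(100,120,40),(125,255,255)),0.068)
q=rep('cupring',m((370,120,420,185),(100,120,40),(125,255,255)),0.036,0.06)
e=rep('ears',m((370,120,420,185),(100,120,40),(125,255,255)),0.003,0.025)
g=m((155,120,260,220),(40,60,20),(90,255,255));q=rep('green',g,0.03,0.05)
print('rect',cv2.minAreaRect(q[:,:2].astype(np.float32)*1000))
y1=rep('y1',m((190,140,215,160),(22,150,120),(35,255,255)));y2=rep('y2',m((200,182,222,200),(22,150,120),(35,255,255)))
a=np.median(y1,0)-np.median(y2,0);print('mark angle',np.degrees(np.arctan2(a[1],a[0])),'mid',(np.median(y1,0)+np.median(y2,0))/2)
rep('handle',m((145,190,170,212),(0,120,60),(8,255,255)))
a=c[(c[...,2]>0.052)&(c[...,2]<.07)&m((160,125,250,215),(0,0,0),(180,80,255))];print('ring',len(a),cv2.minEnclosingCircle(a[:,:2].astype(np.float32)*1000),np.median(a[:,2]))
box=p[185:265,290:450];b2=p[120:220,140:260]
cv2.imwrite('pics/crop.png',np.hstack([cv2.resize(box,(480,240)),cv2.resize(b2,(288,240))])[...,::-1])
for n in('top','side'):print(ctrl.camera_info(n)['world_from_camera'][:3])
```

```text
bush top 199 med [ 0.4642 -0.1593  0.062 ] mid [ 0.4186 -0.0958  0.5682] z [0.053 0.062 0.065]
purple 187 med [ 0.3949 -0.0989  0.0623] mid [ 0.3955 -0.0986  0.0595] z [0.057 0.062 0.066]
cap 256 med [ 0.5851 -0.299   0.0464] mid [ 0.4776 -0.1731  0.5636] z [0.043 0.046 0.05 ]
boss 9 med [ 0.5918 -0.3007  0.0804] mid [ 0.473  -0.1575  0.58  ] z [0.076 0.08  1.085]
cupring 247 med [ 0.585  -0.2989  0.0464] mid [ 0.5865 -0.3029  0.0468] z [0.043 0.046 0.05 ]
  return _methods._mean(a, axis=axis, dtype=dtype,
  ret = um.true_divide(
Traceback (most recent call last):
ValueError: zero-size array to reduction operation minimum which has no identity
```

Run:
```python
from h import *
z=np.load('top.npz');p,c=z['p'],z['c'];hsv=cv2.cvtColor(p,cv2.COLOR_RGB2HSV)
def m(box,lo=(0,0,0),hi=(180,255,255)):
    M=np.zeros((420,560),bool);l,t,r,b=box;M[t:b,l:r]=True
    return M&(cv2.inRange(hsv,np.array(lo),np.array(hi))>0)
def rep(n,M,zmin=-1,zmax=0.2):
    q=c[M]; q=q[(q[:,2]>zmin)&(q[:,2]<zmax)]
    if len(q):print(n,len(q),'med',np.median(q,0).round(4),'mid',((q.min(0)+q.max(0))/2).round(4),'z',np.percentile(q[:,2],[5,50,95]).round(3))
    else: print(n,0)
    return q
rep('bush top',m((320,195,355,228)),0.05);rep('boss',m((370,120,420,185)),0.068);rep('cup',m((370,120,420,185)),0.036,.06)
bl=m((370,120,420,185),(100,90,30),(130,255,255))
q=c[bl];print('cap blue z hist',np.histogram(q[:,2],[-.02,-.005,.005,.015,.03,.05,.07,.09]))
for n,b in(('ear1',(382,128,402,138)),('ear2',(382,167,402,180))):rep(n,m(b,(100,90,30),(130,255,255)))
g=m((155,120,260,220),(40,60,20),(90,255,255));q=rep('green',g,0.03,0.05)
print('rect',cv2.minAreaRect(q[:,:2].astype(np.float32)*1000))
y1=rep('y1',m((190,140,215,160),(22,150,120),(35,255,255)));y2=rep('y2',m((200,182,222,200),(22,150,120),(35,255,255)))
if len(y1)*len(y2):a=np.median(y1,0)-np.median(y2,0);print('mark angle',np.degrees(np.arctan2(a[1],a[0])),'mid',(np.median(y1,0)+np.median(y2,0))/2)
rep('handle',m((145,190,170,212),(0,120,60),(8,255,255)));rep('handle z',m((145,190,170,212)),.09)
a=c[(c[...,2]>0.052)&(c[...,2]<.07)&m((160,125,250,215),(0,0,0),(180,80,255))];print('ring',len(a),cv2.minEnclosingCircle(a[:,:2].astype(np.float32)*1000) if len(a) else 0)
box=p[185:265,290:450];b2=p[120:220,140:260]
cv2.imwrite('pics/crop.png',np.hstack([cv2.resize(box,(480,240)),cv2.resize(b2,(288,240))])[...,::-1])
```

```text
bush top 196 med [ 0.4645 -0.1602  0.062 ] mid [ 0.4653 -0.1597  0.0589] z [0.053 0.062 0.065]
boss 145 med [ 0.6031 -0.303   0.0784] mid [ 0.6035 -0.3035  0.0755] z [0.072 0.078 0.081]
cup 660 med [ 0.5988 -0.2973  0.0464] mid [ 0.6041 -0.3038  0.0481] z [0.042 0.046 0.05 ]
cap blue z hist (array([  0,   1,  91,   0, 478,  18, 105]), array([-0.02 , -0.005,  0.005,  0.015,  0.03 ,  0.05 ,  0.07 ,  0.09 ]))
ear1 44 med [ 0.6536 -0.3059  0.0106] mid [ 0.6479 -0.3063  0.0289] z [0.007 0.011 0.05 ]
ear2 67 med [ 0.5566 -0.3013  0.0087] mid [ 0.5567 -0.3017  0.0095] z [0.007 0.009 0.013]
green 2534 med [0.5626 0.1396 0.0406] mid [0.5657 0.139  0.039 ] z [0.036 0.041 0.044]
rect ((565.73779296875, 138.51417541503906), (163.78201293945312, 162.87501525878906), 12.339676856994629)
y1 110 med [0.6161 0.1485 0.0417] mid [0.6167 0.1487 0.0416] z [0.038 0.042 0.045]
y2 110 med [0.5168 0.1278 0.0417] mid [0.5166 0.1271 0.0427] z [0.039 0.042 0.045]
mark angle 11.741109146449805 mid [0.56641496 0.13816803 0.04170177]
handle 109 med [0.4886 0.2336 0.1066] mid [0.4904 0.2368 0.0862] z [0.065 0.107 0.112]
handle z 83 med [0.4891 0.2365 0.1089] mid [0.4904 0.238  0.1028] z [0.096 0.109 0.113]
ring 1449 ((557.3283081054688, 151.79214477539062), 97.52729034423828)
```

View pics/crop.png

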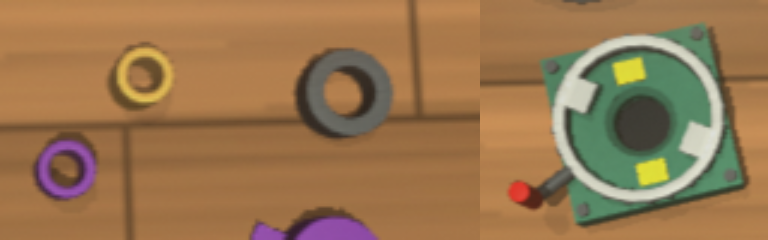

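The crop confirms the choice: the brass ring is at about (142,75) and the purple one at (66,168). The claws sit about 60° anticlockwise of the yellow marks. Estimates:

| Item | Position / angle |
|---|---|
| Bush | (0.465, -0.160) |
| Cap | (0.6035, -0.3035), ears at about -3° |
| Bore | (0.566, 0.1385), marks at 12° |
| Handle | (0.4895, 0.237) |

Next I move above the bush.

```bash
python3 -m handwheel '[{"x":19.5,"y":-25,"yaw":-0.065},{"x":19.5,"y":-25,"yaw":-0.065},{"x":19.5,"y":-25,"yaw":-0.065},{"x":19.5,"y":-25,"yaw":-0.065},{"x":19.5,"y":-25,"yaw":-0.065},{"x":19.5,"y":-25,"yaw":-0.065},{"x":19.5,"y":-25,"yaw":-0.065},{"x":19.5,"y":-25,"yaw":-0.065},{"x":19.5,"y":-25,"yaw":-0.065},{"x":19.5,"y":-25,"yaw":-0.065},{"x":19.5,"y":-25,"yaw":-0.065},{"x":19.5,"y":-25,"yaw":-0.065},{"x":19.5,"y":-25,"yaw":-0.065},{"x":19.5,"y":-25,"yaw":-0.065},{"x":19.5,"y":-25,"yaw":-0.065},{"x":19.5,"y":-25,"yaw":-0.065}]' 0 40
python3 -m handwheel '[{"x":-3,"y":-32},{"x":-3,"y":-32},{"x":-3,"y":-32},{"x":-3,"y":-32},{"x":-3,"y":-32},{"x":-3,"y":-32},{"x":-3,"y":-32},{"x":-3,"y":-32},{"x":-3,"y":-32},{"x":-3,"y":-32},{"x":-3,"y":-32},{},{},{}]'
python3 - <<'E'
from h import *
p,d,i,T=snap('wrist');c=cloud(p,d,i,T);h=cv2.cvtColor(p,cv2.COLOR_RGB2HSV)
q=c[(c[...,2]>.05)&(c[...,2]<.07)&(d>0)&(cv2.inRange(h,np.array((15,90,50)),np.array((35,255,255)))>0)]
q=q[np.hypot(q[:,0]-.465,q[:,1]+.16)<.05]
print(len(q),len(q) and (cv2.minEnclosingCircle(q[:,:2].astype(np.float32)*1000),np.median(q,0)))
cv2.imwrite('pics/w1.png',p[...,::-1]);s=ctrl.state();print(s['tool_pos'],s['eef_rot'],s['qpos'])
E
```

```text
0 0
[0.18752078 0.59615107 0.23122478] [-4.76866017e-01 -3.10517405e+00  2.54850256e-04] [-1.3074982   0.41741755 -0.01033354  1.61365747  0.00467651  1.11070475
 -0.05298731]invalid input at $[0]: expected keys x, y, z, yaw
invalid input at $[0]: expected keys x, y, z, yaw
```

View pics/w1.png

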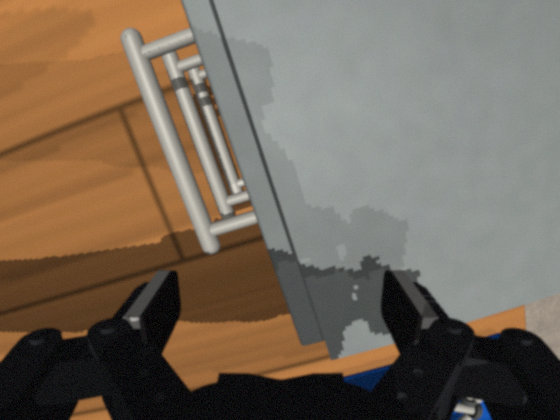

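The moves were refused because each row needs all four keys. The wrist view shows a cabinet corner with a handle at (170,140) beside the tool, so I lift slightly on the way out.

```bash
python3 -m handwheel '[{"x":0,"y":-10,"z":20,"yaw":0},{"x":19.5,"y":-25,"z":0,"yaw":-0.065},{"x":19.5,"y":-25,"z":0,"yaw":-0.065},{"x":19.5,"y":-25,"z":0,"yaw":-0.065},{"x":19.5,"y":-25,"z":0,"yaw":-0.065},{"x":19.5,"y":-25,"z":0,"yaw":-0.065},{"x":19.5,"y":-25,"z":0,"yaw":-0.065},{"x":19.5,"y":-25,"z":0,"yaw":-0.065},{"x":19.5,"y":-25,"z":0,"yaw":-0.065},{"x":19.5,"y":-25,"z":0,"yaw":-0.065},{"x":19.5,"y":-25,"z":0,"yaw":-0.065},{"x":19.5,"y":-25,"z":0,"yaw":-0.065},{"x":19.5,"y":-25,"z":0,"yaw":-0.065},{"x":19.5,"y":-25,"z":0,"yaw":-0.065},{"x":19.5,"y":-25,"z":0,"yaw":-0.065},{"x":19.5,"y":-25,"z":0,"yaw":-0.065},{"x":19.5,"y":-25,"z":0,"yaw":-0.065}]' 0 40
python3 -m handwheel '[{"x":-3,"y":-32,"z":-2,"yaw":0},{"x":-3,"y":-32,"z":-2,"yaw":0},{"x":-3,"y":-32,"z":-2,"yaw":0},{"x":-3,"y":-32,"z":-2,"yaw":0},{"x":-3,"y":-32,"z":-2,"yaw":0},{"x":-3,"y":-32,"z":-2,"yaw":0},{"x":-3,"y":-32,"z":-2,"yaw":0},{"x":-3,"y":-32,"z":-2,"yaw":0},{"x":-3,"y":-32,"z":-2,"yaw":0},{"x":-3,"y":-32,"z":-2,"yaw":0},{"x":-3,"y":-32,"z":-2,"yaw":0},{"x":0,"y":0,"z":0,"yaw":0},{"x":0,"y":0,"z":0,"yaw":0},{"x":0,"y":0,"z":0,"yaw":0}]'
cat > w.py <<'E'
from h import *
p,d,i,T=snap('wrist');c=cloud(p,d,i,T);h=cv2.cvtColor(p,cv2.COLOR_RGB2HSV)
q=c[(c[...,2]>.05)&(c[...,2]<.07)&(d>0)&(cv2.inRange(h,np.array((15,90,50)),np.array((35,255,255)))>0)]
q=q[np.hypot(q[:,0]-.465,q[:,1]+.16)<.05]
print(len(q),len(q) and (cv2.minEnclosingCircle(q[:,:2].astype(np.float32)*1000),np.median(q,0)))
cv2.imwrite('pics/w1b.png',p[...,::-1]);s=ctrl.state();y=R.from_rotvec(s['eef_rot']).as_matrix()[:,1];print(s['tool_pos'],'yline',np.degrees(np.arctan2(y[1],y[0])),s['qpos'].round(2))
E
python3 w.py
```

```text
t: 1.97
tool_pos: [0.5003, 0.1848, 0.2515]
eef_rot: [1.961, 2.455, 0.001]
force: [0.2, 0.5, 0.2]
gripper_width: 1.003
grasp_force: 0.0
t: 3.13
tool_pos: [0.4666, -0.1654, 0.2292]
eef_rot: [-1.957, -2.458, -0.0]
force: [0.2, 1.1, 0.5]
gripper_width: 1.002
grasp_force: 0.0
1184 (((464.36639404296875, -162.6116943359375), 21.898235321044922), array([ 0.46411649, -0.16236594,  0.06168679]))
[ 0.46676845 -0.16492187  0.22924803] yline 13.014203572464186 [-0.29  0.22  0.65  1.95 -0.15  1.02  0.65]
```

```bash
python3 -m handwheel '[{"x":-2.4,"y":2.4,"z":-25,"yaw":0},{"x":0,"y":0,"z":-25,"yaw":0},{"x":0,"y":0,"z":-25,"yaw":0},{"x":0,"y":0,"z":-25,"yaw":0},{"x":0,"y":0,"z":-25,"yaw":0},{"x":0,"y":0,"z":-25,"yaw":0},{"x":0,"y":0,"z":-25,"yaw":0},{"x":0,"y":0,"z":-20,"yaw":0},{"x":0,"y":0,"z":-8,"yaw":0},{"x":0,"y":0,"z":0,"yaw":0},{"x":0,"y":0,"z":0,"yaw":0}]' 0 40
python3 -m handwheel '[{"x":0,"y":0,"z":0,"yaw":0},{"x":0,"y":0,"z":0,"yaw":0},{"x":0,"y":0,"z":0,"yaw":0},{"x":0,"y":0,"z":0,"yaw":0},{"x":0,"y":0,"z":0,"yaw":0},{"x":0,"y":0,"z":0,"yaw":0},{"x":0,"y":0,"z":0,"yaw":0},{"x":0,"y":0,"z":0,"yaw":0},{"x":0,"y":0,"z":0,"yaw":0},{"x":0,"y":0,"z":0,"yaw":0}]' 1 40
```

```text
t: 4.1
tool_pos: [0.4645, -0.163, 0.0268]
eef_rot: [1.956, 2.458, 0.0]
force: [-0.1, -0.3, -0.5]
gripper_width: 1.002
grasp_force: 0.0
t: 4.93
tool_pos: [0.4648, -0.1634, 0.0272]
eef_rot: [1.956, 2.457, 0.002]
force: [-1.6, 1.8, 13.3]
gripper_width: 0.509
grasp_force: 38.7
```

```bash
python3 -m handwheel '[{"x":0,"y":0,"z":10,"yaw":0},{"x":0,"y":0,"z":20,"yaw":0},{"x":0,"y":0,"z":25,"yaw":0},{"x":0,"y":0,"z":25,"yaw":0},{"x":0,"y":5,"z":30,"yaw":0},{"x":8,"y":22,"z":20,"yaw":0},{"x":8,"y":25,"z":0,"yaw":0},{"x":8,"y":25,"z":0,"yaw":0},{"x":8,"y":25,"z":0,"yaw":0},{"x":8,"y":25,"z":0,"yaw":0},{"x":8,"y":25,"z":0,"yaw":0},{"x":8,"y":25,"z":0,"yaw":0},{"x":8,"y":25,"z":0,"yaw":0},{"x":8,"y":25,"z":0,"yaw":0},{"x":8,"y":25,"z":0,"yaw":0},{"x":8,"y":25,"z":0,"yaw":0},{"x":8,"y":25,"z":0,"yaw":0},{"x":5,"y":15,"z":0,"yaw":0},{"x":0,"y":10,"z":0,"yaw":0},{"x":0,"y":0,"z":0,"yaw":0}]'
python3 -m handwheel '[{"x":0,"y":0,"z":0,"yaw":0},{"x":0,"y":0,"z":0,"yaw":0}]'
cat > hs.py <<'E'
from h import *
p,d,i,T=snap('wrist');c=cloud(p,d,i,T);h=cv2.cvtColor(p,cv2.COLOR_RGB2HSV)
Y=(cv2.inRange(h,np.array((24,150,110)),np.array((35,255,255)))>0)&(abs(c[...,2]-.041)<.008)&(np.hypot(c[...,0]-.566,c[...,1]-.1385)<.075)
n,l,st,ce=cv2.connectedComponentsWithStats(Y.astype(np.uint8))
for k in range(1,n):
    if st[k,4]>60:print('yellow',st[k,4],np.median(c[l==k],0).round(4))
G=(cv2.inRange(h,np.array((40,60,20)),np.array((90,255,255)))>0)&(abs(c[...,2]-.04)<.006)
q=c[G][:,:2].astype(np.float32)*1000
if len(q):print('green',len(q),cv2.minAreaRect(q))
cv2.imwrite('pics/w2.png',p[...,::-1]);s=ctrl.state();print(s['t'],s['tool_pos'],s['gripper_width'],s['grasp_force'])
E
python3 hs.py
```

```text
t: 6.6
tool_pos: [0.5647, 0.1652, 0.1563]
eef_rot: [-1.954, -2.46, 0.001]
force: [-0.4, 0.6, -4.8]
gripper_width: 0.508
grasp_force: 41.9
t: 6.77
tool_pos: [0.5649, 0.162, 0.1564]
eef_rot: [1.959, 2.456, -0.001]
force: [-0.6, -1.4, -4.4]
gripper_width: 0.508
grasp_force: 41.9
yellow 284 [0.5132 0.1354 0.0409]
green 13007 ((563.1034545898438, 146.87750244140625), (163.96470642089844, 143.14898681640625), 12.437410354614258)
6.8167 [0.56500099 0.16194642 0.15644208] 0.5073501579745542 41.94317336194217
```

View pics/w2.png

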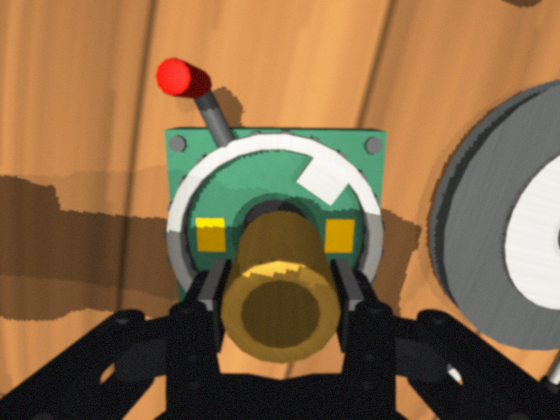

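The wrist view shows the bush held upright. The marks are at (211,235) and (340,236), and the ring is open. I take the marks' midpoint from this frame for the correction.

Run:
```python
from h import *
p,d,i,T=snap('wrist');c=cloud(p,d,i,T)
P=[]
for u,v in((211,235),(340,236)):
    P.append(np.median(c[v-14:v+15,u-10:u+11].reshape(-1,3),0));print(P[-1])
a=P[1]-P[0];print((P[0]+P[1])/2,np.linalg.norm(a),np.degrees(np.arctan2(a[1],a[0])),ctrl.state()['tool_pos'])
```

```text
[0.51607931 0.12522037 0.04087423]
[0.61607529 0.14719026 0.04069168]
[0.5660773  0.13620532 0.04078295] 0.10238117709995787 12.391444553001326 [0.56505868 0.16216747 0.15645688]
```

```bash
python3 -m handwheel '[{"x":1,"y":-12,"z":0,"yaw":0},{"x":0,"y":-12.5,"z":0,"yaw":0},{"x":0,"y":0,"z":0,"yaw":0},{"x":0,"y":0,"z":0,"yaw":0},{"x":0,"y":0,"z":-20,"yaw":0},{"x":0,"y":0,"z":-20,"yaw":0},{"x":0,"y":0,"z":-15,"yaw":0},{"x":0,"y":0,"z":-8,"yaw":0},{"x":0,"y":0,"z":-8,"yaw":0},{"x":0,"y":0,"z":-8,"yaw":0},{"x":0,"y":0,"z":0,"yaw":0},{"x":0,"y":0,"z":0,"yaw":0}]'
```

```text
t: 7.87
tool_pos: [0.5663, 0.139, 0.0774]
eef_rot: [1.957, 2.458, -0.0]
force: [-0.1, 0.4, -3.9]
gripper_width: 0.51
grasp_force: 41.9
```

```bash
python3 -m handwheel '[{"x":0,"y":-1,"z":-6,"yaw":0},{"x":0,"y":0,"z":-6,"yaw":0},{"x":0,"y":0,"z":-6,"yaw":0},{"x":0,"y":0,"z":-6,"yaw":0},{"x":0,"y":0,"z":-5,"yaw":0},{"x":0,"y":0,"z":-3,"yaw":0},{"x":0,"y":0,"z":0,"yaw":0},{"x":0,"y":0,"z":0,"yaw":0}]'
```

```text
t: 8.53
tool_pos: [0.5662, 0.138, 0.0452]
eef_rot: [-1.957, -2.458, 0.001]
force: [0.5, 1.1, -4.6]
gripper_width: 0.51
grasp_force: 42.0
```

```bash
python3 -m handwheel '[{"x":0,"y":0,"z":-1.5,"yaw":0},{"x":0,"y":0,"z":0,"yaw":0}]'
python3 -m handwheel '[{"x":0,"y":0,"z":0,"yaw":0},{"x":0,"y":0,"z":0,"yaw":0},{"x":0,"y":0,"z":0,"yaw":0},{"x":0,"y":0,"z":0,"yaw":0}]' 0.35
python3 -m handwheel '[{"x":0,"y":0,"z":6,"yaw":0},{"x":0,"y":0,"z":15,"yaw":0},{"x":0,"y":0,"z":25,"yaw":0},{"x":0,"y":0,"z":30,"yaw":0},{"x":0,"y":0,"z":30,"yaw":0},{"x":0,"y":0,"z":30,"yaw":0},{"x":0,"y":-10,"z":0,"yaw":0},{"x":0,"y":-25,"z":0,"yaw":0},{"x":0,"y":-25,"z":0,"yaw":0},{"x":0,"y":-10,"z":0,"yaw":0},{"x":0,"y":0,"z":0,"yaw":0},{"x":0,"y":0,"z":0,"yaw":0}]'
python3 - <<'E'
from h import *
for n in('wrist','top'):
    p,d,i,T=snap(n);c=cloud(p,d,i,T);h=cv2.cvtColor(p,cv2.COLOR_RGB2HSV)
    q=c[(abs(c[...,2]-.078)<.006)&(np.hypot(c[...,0]-.566,c[...,1]-.138)<.04)&(d>0)]
    print(n,len(q),len(q) and (cv2.minEnclosingCircle(q[:,:2].astype(np.float32)*1000),np.median(q,0)))
E
```

```text
t: 8.7
tool_pos: [0.5662, 0.1381, 0.0438]
eef_rot: [1.957, 2.458, 0.0]
force: [-1.0, -0.6, -4.2]
gripper_width: 0.511
grasp_force: 42.0
t: 9.03
tool_pos: [0.5664, 0.1382, 0.044]
eef_rot: [1.957, 2.458, 0.001]
force: [-0.4, -0.3, -0.4]
gripper_width: 0.65
grasp_force: 0.0
t: 10.03
tool_pos: [0.5662, 0.068, 0.18]
eef_rot: [-1.958, -2.457, -0.001]
force: [0.6, 0.8, -0.6]
gripper_width: 0.651
grasp_force: 0.0
wrist 1917 (((565.3237915039062, 138.3866424560547), 21.945323944091797), array([0.56511451, 0.13901254, 0.07785843]))
top 0 0
```

The bush stands in the hole at (0.565, 0.138), with its top at z = 0.078 m. Next is the cap.

```bash
python3 -m handwheel '[{"x":0,"y":-15,"z":10,"yaw":0},{"x":3,"y":-30,"z":10,"yaw":0},{"x":3,"y":-30,"z":0,"yaw":0},{"x":3,"y":-30,"z":0,"yaw":0},{"x":3,"y":-30,"z":0,"yaw":0},{"x":3,"y":-30,"z":0,"yaw":-0.025},{"x":3,"y":-30,"z":0,"yaw":-0.025},{"x":3,"y":-30,"z":0,"yaw":-0.025},{"x":3,"y":-30,"z":0,"yaw":-0.025},{"x":3,"y":-30,"z":0,"yaw":-0.025},{"x":3,"y":-30,"z":0,"yaw":-0.025},{"x":3,"y":-30,"z":0,"yaw":-0.025},{"x":3,"y":-30,"z":0,"yaw":-0.025},{"x":3,"y":-15,"z":0,"yaw":-0.025},{"x":1,"y":0,"z":0,"yaw":-0.025},{"x":0,"y":0,"z":0,"yaw":0},{"x":0,"y":0,"z":0,"yaw":0}]' 0
cat > cap.py <<'E'
from h import *
p,d,i,T=snap('wrist');c=cloud(p,d,i,T);h=cv2.cvtColor(p,cv2.COLOR_RGB2HSV)
B=(cv2.inRange(h,np.array((100,90,25)),np.array((130,255,255)))>0)&(np.hypot(c[...,0]-.6035,c[...,1]+.3035)<.08)&(d>0)
for n,lo,hi in(('boss',.072,.084),('cup',.04,.052)):
    q=c[B&(c[...,2]>lo)&(c[...,2]<hi)];print(n,len(q),cv2.minEnclosingCircle(q[:,:2].astype(np.float32)*1000),np.median(q,0))
E_=B&(c[...,2]>.003)&(c[...,2]<.02);n,l,st,ce=cv2.connectedComponentsWithStats(E_.astype(np.uint8))
P=[np.median(c[l==k],0) for k in range(1,n) if st[k,4]>50];print(P)
if len(P)==2:
    a=P[1]-P[0];print('ear angle',np.degrees(np.arctan2(a[1],a[0])))
s=ctrl.state();y=R.from_rotvec(s['eef_rot']).as_matrix()[:,1];print(s['t'],s['tool_pos'],'yline',np.degrees(np.arctan2(y[1],y[0])))
E
python3 cap.py
```

```text
t: 11.55
tool_pos: [0.6065, -0.3208, 0.1996]
eef_rot: [-2.245, -2.196, -0.0]
force: [-0.2, 0.2, -0.3]
gripper_width: 1.001
grasp_force: 0.0
boss 1119 ((603.7435913085938, -306.9341125488281), 14.914052963256836) [ 0.60375061 -0.30631743  0.07800787]
cup 4478 ((603.9811401367188, -306.5628662109375), 37.92127227783203) [ 0.60441667 -0.30063368  0.04606042]
[array([ 0.55357494, -0.30368294,  0.00806503]), array([ 0.65357046, -0.30881662,  0.00806943])]
ear angle -2.9389353241110325
11.6 [ 0.60659292 -0.32058152  0.19974664] yline -1.2327010172251147
```

```bash
python3 -m handwheel '[{"x":-2.8,"y":13.9,"z":-20,"yaw":0},{"x":0,"y":0,"z":-30,"yaw":0},{"x":0,"y":0,"z":-30,"yaw":0},{"x":0,"y":0,"z":-30,"yaw":0},{"x":0,"y":0,"z":-20,"yaw":0},{"x":0,"y":0,"z":-12,"yaw":0},{"x":0,"y":0,"z":-7,"yaw":0},{"x":0,"y":0,"z":0,"yaw":0},{"x":0,"y":0,"z":0,"yaw":0}]'
python3 -m handwheel '[{"x":0,"y":0,"z":0,"yaw":0},{"x":0,"y":0,"z":0,"yaw":0},{"x":0,"y":0,"z":0,"yaw":0},{"x":0,"y":0,"z":0,"yaw":0},{"x":0,"y":0,"z":0,"yaw":0},{"x":0,"y":0,"z":0,"yaw":0},{"x":0,"y":0,"z":0,"yaw":0},{"x":0,"y":0,"z":0,"yaw":0},{"x":0,"y":0,"z":0,"yaw":0},{"x":0,"y":0,"z":0,"yaw":0},{"x":0,"y":0,"z":0,"yaw":0}]' 1 50
```

```text
t: 12.35
tool_pos: [0.6039, -0.3081, 0.0518]
eef_rot: [2.247, 2.195, 0.001]
force: [-0.2, -0.1, 0.3]
gripper_width: 1.001
grasp_force: 0.0
t: 13.27
tool_pos: [0.6036, -0.3081, 0.0514]
eef_rot: [2.248, 2.194, 0.001]
force: [-1.1, 1.3, 7.0]
gripper_width: 0.333
grasp_force: 48.9
```

```bash
python3 -m handwheel '[{"x":0,"y":0,"z":10,"yaw":0},{"x":0,"y":0,"z":25,"yaw":0},{"x":0,"y":0,"z":35,"yaw":0},{"x":0,"y":0,"z":35,"yaw":0},{"x":0,"y":10,"z":25,"yaw":0},{"x":-2.6,"y":20,"z":15,"yaw":0},{"x":-2.5,"y":30,"z":0,"yaw":0.022},{"x":-2.5,"y":30,"z":0,"yaw":0.022},{"x":-2.5,"y":30,"z":0,"yaw":0.022},{"x":-2.5,"y":30,"z":0,"yaw":0.022},{"x":-2.5,"y":30,"z":0,"yaw":0.022},{"x":-2.5,"y":30,"z":0,"yaw":0.022},{"x":-2.5,"y":30,"z":0,"yaw":0.022},{"x":-2.5,"y":30,"z":0,"yaw":0.022},{"x":-2.5,"y":30,"z":0,"yaw":0.022},{"x":-2.5,"y":30,"z":0,"yaw":0.022},{"x":-2.5,"y":30,"z":0,"yaw":0.022},{"x":-2.5,"y":30,"z":0,"yaw":0.022},{"x":-2.5,"y":30,"z":0,"yaw":0},{"x":-2.5,"y":15,"z":0,"yaw":0}]'
python3 -m handwheel '[{"x":0,"y":10,"z":0,"yaw":0},{"x":0,"y":0,"z":0,"yaw":0},{"x":0,"y":0,"z":0,"yaw":0},{"x":0,"y":0,"z":0,"yaw":0}]'
cat > c2.py <<'E'
from h import *
import sys
zf=float(sys.argv[1])
p,d,i,T=snap('wrist');c=cloud(p,d,i,T);h=cv2.cvtColor(p,cv2.COLOR_RGB2HSV);s=ctrl.state()
x,y=s['tool_pos'][:2]
B=(cv2.inRange(h,np.array((95,70,15)),np.array((130,255,255)))>0)&(d>0)&(np.hypot(c[...,0]-x,c[...,1]-y)<.08)
q=c[B];print(len(q),np.percentile(q[:,2],[1,50,99]))
E_=B&(abs(c[...,2]-zf-.008)<.006);n,l,st,ce=cv2.connectedComponentsWithStats(E_.astype(np.uint8))
for k in range(1,n):
    if st[k,4]>50:print(st[k],np.median(c[l==k],0).round(4))
yl=R.from_rotvec(s['eef_rot']).as_matrix()[:,1];print(s['t'],s['tool_pos'],'yline',np.degrees(np.arctan2(yl[1],yl[0])),s['grasp_force'])
cv2.imwrite(f'pics/c{int(s["t"]*10)}.png',p[...,::-1]);print(f'pics/c{int(s["t"]*10)}.png')
E
python3 c2.py 0.145
```

```text
t: 14.93
tool_pos: [0.565, 0.1309, 0.196]
eef_rot: [-1.935, -2.474, -0.001]
force: [0.3, 0.1, -3.8]
gripper_width: 0.333
grasp_force: 50.3
t: 15.27
tool_pos: [0.566, 0.1352, 0.196]
eef_rot: [1.942, 2.469, -0.001]
force: [-0.1, -0.4, -5.2]
gripper_width: 0.334
grasp_force: 50.3
22852 [0.15020175 0.19114618 0.28656447]
[237 170  90  21 305] [0.5564 0.172  0.1533]
[ 176  214   41   39 1123] [0.5151 0.1285 0.1526]
[ 348  218   38   39 1043] [0.6147 0.1497 0.1524]
15.3167 [0.56599352 0.13522314 0.19589584] yline 13.626913859898396 50.310866832733154
pics/c153.png
```

Ear midpoint is at (0.565, 0.139) and ear angle is 12°, so the cap is aligned with the marks. I lower it.

```bash
python3 -m handwheel '[{"x":0,"y":1,"z":-20,"yaw":0},{"x":0,"y":0,"z":-20,"yaw":0},{"x":0,"y":0,"z":-15,"yaw":0},{"x":0,"y":0,"z":-10,"yaw":0},{"x":0,"y":0,"z":-8,"yaw":0},{"x":0,"y":0,"z":-8,"yaw":0},{"x":0,"y":0,"z":-8,"yaw":0},{"x":0,"y":0,"z":-6,"yaw":0},{"x":0,"y":0,"z":-5,"yaw":0},{"x":0,"y":0,"z":-3,"yaw":0},{"x":0,"y":0,"z":0,"yaw":0},{"x":0,"y":0,"z":0,"yaw":0}]'
python3 c2.py 0.042
```

```text
t: 16.32
tool_pos: [0.5659, 0.138, 0.0929]
eef_rot: [1.939, 2.471, 0.0]
force: [0.1, 0.4, -4.5]
gripper_width: 0.335
grasp_force: 50.4
22467 [0.0481066  0.08807654 0.18315248]
[228 170 100  27 290] [0.5544 0.1744 0.0511]
[ 176  214   41   38 1084] [0.5149 0.1308 0.0496]
[ 348  218   38   38 1009] [0.6146 0.1526 0.0494]
16.3667 [0.56596448 0.13801312 0.0930779 ] yline 13.750589523108957 50.389806032180786
pics/c163.png
```

```bash
python3 -m handwheel '[{"x":0,"y":-2.5,"z":0,"yaw":0},{"x":0,"y":0,"z":-1.5,"yaw":0},{"x":0,"y":0,"z":-1,"yaw":0},{"x":0,"y":0,"z":0,"yaw":0},{"x":0,"y":0,"z":0,"yaw":0}]'
python3 -m handwheel '[{"x":0,"y":0,"z":0,"yaw":0},{"x":0,"y":0,"z":0,"yaw":0},{"x":0,"y":0,"z":0,"yaw":0},{"x":0,"y":0,"z":0,"yaw":0},{"x":0,"y":0,"z":0,"yaw":0}]' 0.2
python3 -m handwheel '[{"x":0,"y":0,"z":10,"yaw":0},{"x":0,"y":0,"z":25,"yaw":0},{"x":0,"y":0,"z":30,"yaw":0},{"x":0,"y":0,"z":30,"yaw":0},{"x":0,"y":-10,"z":20,"yaw":0},{"x":0,"y":-15,"z":0,"yaw":0},{"x":0,"y":-10,"z":0,"yaw":0},{"x":0,"y":0,"z":0,"yaw":0},{"x":0,"y":0,"z":0,"yaw":0}]'
python3 - <<'E'
from h import *
p,d,i,T=snap('wrist');c=cloud(p,d,i,T);h=cv2.cvtColor(p,cv2.COLOR_RGB2HSV)
B=(d>0)&(np.hypot(c[...,0]-.566,c[...,1]-.138)<.07)&(cv2.inRange(h,np.array((95,70,15)),np.array((130,255,255)))>0)
for n,lo,hi in(('boss',.112,.125),('cup',.08,.092)):
    q=c[B&(c[...,2]>lo)&(c[...,2]<hi)];print(n,len(q),cv2.minEnclosingCircle(q[:,:2].astype(np.float32)*1000) if len(q) else 0,np.median(q,0))
E_=B&(c[...,2]>.043)&(c[...,2]<.055);n,l,st,ce=cv2.connectedComponentsWithStats(E_.astype(np.uint8))
for k in range(1,n):
    if st[k,4]>50:print('ear',st[k],np.median(c[l==k],0).round(4))
Hm=((cv2.inRange(h,np.array((0,120,60)),np.array((8,255,255)))>0))&(c[...,2]>.1)&(c[...,2]<.12)
q=c[Hm];print('handle',len(q),cv2.minEnclosingCircle(q[:,:2].astype(np.float32)*1000) if len(q) else 0,np.median(q,0))
cv2.imwrite('pics/c3.png',p[...,::-1]);s=ctrl.state();print(s['t'],s['tool_pos'])
E
```

```text
t: 16.78
tool_pos: [0.566, 0.1351, 0.0913]
eef_rot: [1.94, 2.471, 0.001]
force: [-7.0, -2.5, 16.1]
gripper_width: 0.339
grasp_force: 52.4
t: 17.2
tool_pos: [0.5658, 0.1355, 0.0903]
eef_rot: [1.939, 2.471, 0.0]
force: [-0.8, 0.7, 0.1]
gripper_width: 0.8
grasp_force: 0.0
t: 17.95
tool_pos: [0.5655, 0.1002, 0.205]
eef_rot: [-1.94, -2.47, 0.001]
force: [-0.2, 0.2, 0.1]
gripper_width: 0.796
grasp_force: 0.0
boss 1542 ((565.0007934570312, 136.2200927734375), 14.934712409973145) [0.5646702  0.13677256 0.117928  ]
cup 6101 ((564.9735107421875, 136.18374633789062), 37.92012405395508) [0.56274471 0.14104908 0.08602317]
ear [222 139  24  25 529] [0.5159 0.126  0.048 ]
ear [341 142  19  25 418] [0.6151 0.1476 0.048 ]
handle 26 ((491.26214599609375, 227.08352661132812), 4.6249003410339355) [0.49227754 0.22646407 0.10175585]
18.0 [0.56544724 0.10084764 0.20479476]
```

View pics/c3.png

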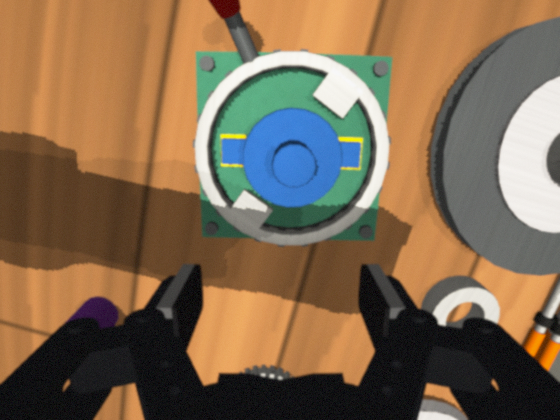

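The cap sits flat at (0.565, 0.136), with its ears on the marks at (232,150) and (351,153) and the ring open. Next is the lever handle.

```bash
python3 -m handwheel '[{"x":-10,"y":10,"z":0,"yaw":0.06},{"x":-16,"y":23,"z":0,"yaw":0.06},{"x":-16,"y":23,"z":0,"yaw":0.06},{"x":-16,"y":23,"z":0,"yaw":0.06},{"x":-16,"y":23,"z":0,"yaw":0.06},{"x":-2,"y":10,"z":0,"yaw":0.06},{"x":0,"y":0,"z":0,"yaw":0.06},{"x":0,"y":0,"z":0,"yaw":0},{"x":0,"y":0,"z":0,"yaw":0},{"x":0,"y":0,"z":0,"yaw":0}]' 0.4 30
cat > hd.py <<'E'
from h import *
p,d,i,T=snap('wrist');c=cloud(p,d,i,T);h=cv2.cvtColor(p,cv2.COLOR_RGB2HSV)
Hm=((cv2.inRange(h,np.array((0,110,40)),np.array((9,255,255)))|cv2.inRange(h,np.array((172,110,40)),np.array((180,255,255))))>0)&(d>0)
q=c[Hm&(c[...,2]>.05)&(c[...,2]<.13)];zt=np.percentile(q[:,2],98);q=q[q[:,2]>zt-.004]
m=cv2.minEnclosingCircle(q[:,:2].astype(np.float32)*1000);print('handle',len(q),m,zt)
r=np.array(m[0])/1000-[.5655,.1375];print('rel',r,np.hypot(*r),np.degrees(np.arctan2(r[1],r[0])))
s=ctrl.state();yl=R.from_rotvec(s['eef_rot']).as_matrix()[:,1];print(s['t'],s['tool_pos'],'yline',np.degrees(np.arctan2(yl[1],yl[0])),s['qpos'].round(2))
E
python3 hd.py
```

```text
t: 18.83
tool_pos: [0.4898, 0.2122, 0.205]
eef_rot: [-1.385, -2.819, 0.001]
force: [0.8, 0.4, 0.8]
gripper_width: 0.598
grasp_force: 0.0
handle 566 ((489.36175537109375, 235.92433166503906), 9.940529823303223) 0.11072833421989076
rel [-0.07613824  0.09842433] 0.12443625419820695 127.72450968680377
18.8833 [0.48984256 0.21216213 0.20504665] yline 37.67777225428324 [-0.84  0.3   0.45  1.88 -0.15  0.99  0.33]
```

```bash
python3 -m handwheel '[{"x":-0.5,"y":12,"z":0,"yaw":0},{"x":0,"y":12,"z":-10,"yaw":0},{"x":0,"y":0,"z":-25,"yaw":0},{"x":0,"y":0,"z":-25,"yaw":0},{"x":0,"y":0,"z":-25,"yaw":0},{"x":0,"y":0,"z":-25,"yaw":0},{"x":0,"y":0,"z":-15,"yaw":0},{"x":0,"y":0,"z":-9,"yaw":0},{"x":0,"y":0,"z":0,"yaw":0},{"x":0,"y":0,"z":0,"yaw":0}]'
python3 -m handwheel '[{"x":0,"y":0,"z":0,"yaw":0},{"x":0,"y":0,"z":0,"yaw":0},{"x":0,"y":0,"z":0,"yaw":0},{"x":0,"y":0,"z":0,"yaw":0},{"x":0,"y":0,"z":0,"yaw":0},{"x":0,"y":0,"z":0,"yaw":0},{"x":0,"y":0,"z":0,"yaw":0},{"x":0,"y":0,"z":0,"yaw":0}]' 1 20
```

```text
t: 19.72
tool_pos: [0.4893, 0.2369, 0.0712]
eef_rot: [-1.382, -2.821, 0.001]
force: [0.1, 0.5, 0.4]
gripper_width: 0.599
grasp_force: 0.0
t: 20.38
tool_pos: [0.4893, 0.237, 0.0716]
eef_rot: [1.381, 2.822, 0.001]
force: [-1.3, 3.7, 5.9]
gripper_width: 0.23
grasp_force: 21.8
```

Run:
```python
from station import ctrl
import numpy as np
s=ctrl.state();t=s['tool_pos'];print(t)
r=t[:2]-[.5655,.1375];a=np.arctan2(r[1],r[0]);R=np.hypot(*r);print(R,np.degrees(a))
A=a-np.arange(0,1.06,.075);P=R*np.c_[np.cos(A),np.sin(A)]*1000
print(np.diff(P,axis=0).round(1).tolist())
```

```text
[0.48933651 0.23703671 0.07155944]
0.12533329425694853 127.42248888994986
[[7.7, 5.4], [8.1, 4.8], [8.4, 4.2], [8.7, 3.6], [8.9, 2.9], [9.1, 2.2], [9.3, 1.5], [9.4, 0.9], [9.4, 0.1], [9.4, -0.6], [9.3, -1.3], [9.2, -2.0], [9.0, -2.6], [8.8, -3.3]]
```

```bash
python3 -m handwheel '[{"x":7.7,"y":5.4,"z":-0.35,"yaw":-0.075},{"x":8.1,"y":4.8,"z":-0.35,"yaw":-0.075},{"x":8.4,"y":4.2,"z":-0.35,"yaw":-0.075},{"x":8.7,"y":3.6,"z":-0.35,"yaw":-0.075},{"x":8.9,"y":2.9,"z":-0.35,"yaw":-0.075},{"x":9.1,"y":2.2,"z":-0.35,"yaw":-0.075},{"x":0,"y":0,"z":0,"yaw":0},{"x":0,"y":0,"z":0,"yaw":0}]'
python3 -m handwheel '[{"x":9.3,"y":1.5,"z":-0.35,"yaw":-0.075},{"x":9.4,"y":0.9,"z":-0.35,"yaw":-0.075},{"x":9.4,"y":0.1,"z":-0.35,"yaw":-0.075},{"x":9.4,"y":-0.6,"z":-0.35,"yaw":-0.075},{"x":9.3,"y":-1.3,"z":-0.35,"yaw":-0.075},{"x":9.2,"y":-2,"z":-0.35,"yaw":-0.075},{"x":0,"y":0,"z":0,"yaw":0},{"x":0,"y":0,"z":0,"yaw":0}]'
```

```text
t: 21.05
tool_pos: [0.5408, 0.2605, 0.0694]
eef_rot: [1.976, 2.442, 0.002]
force: [-0.0, 5.4, 5.7]
gripper_width: 0.226
grasp_force: 21.8
t: 21.72
tool_pos: [0.5971, 0.2589, 0.0674]
eef_rot: [2.472, 1.939, 0.003]
force: [2.4, 5.5, 5.8]
gripper_width: 0.228
grasp_force: 21.8
```

```bash
python3 -m handwheel '[{"x":9,"y":-2.6,"z":-0.35,"yaw":-0.075},{"x":5,"y":-1.8,"z":-0.2,"yaw":-0.04},{"x":0,"y":0,"z":0,"yaw":0},{"x":0,"y":0,"z":0,"yaw":0}]'
python3 -m handwheel '[{"x":2.5,"y":-1,"z":0,"yaw":-0.02},{"x":0,"y":0,"z":0,"yaw":0},{"x":0,"y":0,"z":0,"yaw":0}]'
python3 -m handwheel '[{"x":2.5,"y":-1,"z":0,"yaw":-0.02},{"x":0,"y":0,"z":0,"yaw":0},{"x":0,"y":0,"z":0,"yaw":0}]'
```

```text
t: 22.05
tool_pos: [0.6098, 0.2552, 0.0666]
eef_rot: [-2.577, -1.794, -0.0]
force: [-3.6, 7.6, 7.4]
gripper_width: 0.224
grasp_force: 22.5
t: 22.3
tool_pos: [0.6118, 0.2545, 0.0666]
eef_rot: [-2.593, -1.769, 0.001]
force: [-6.7, 8.3, 8.4]
gripper_width: 0.228
grasp_force: 22.7
t: 22.55
tool_pos: [0.6136, 0.254, 0.0664]
eef_rot: [-2.61, -1.743, 0.002]
force: [-10.7, 10.0, 12.3]
gripper_width: 0.225
grasp_force: 22.7
```

The resisting force is rising and the turn is about 60°, so the lever is at its stop. I release and lift away.

```bash
python3 -m handwheel '[{"x":0,"y":0,"z":0,"yaw":0},{"x":0,"y":0,"z":0,"yaw":0},{"x":0,"y":0,"z":0,"yaw":0},{"x":0,"y":0,"z":0,"yaw":0},{"x":0,"y":0,"z":0,"yaw":0}]' 0.4
python3 -m handwheel '[{"x":0,"y":0,"z":10,"yaw":0},{"x":0,"y":0,"z":25,"yaw":0},{"x":0,"y":0,"z":35,"yaw":0},{"x":0,"y":0,"z":35,"yaw":0},{"x":0,"y":0,"z":30,"yaw":0},{"x":-10,"y":-30,"z":0,"yaw":0},{"x":-10,"y":-35,"z":0,"yaw":0},{"x":-10,"y":-35,"z":0,"yaw":0},{"x":-10,"y":-30,"z":0,"yaw":0},{"x":-10,"y":-20,"z":0,"yaw":0},{"x":0,"y":0,"z":0,"yaw":0},{"x":0,"y":0,"z":0,"yaw":0},{"x":0,"y":0,"z":0,"yaw":0}]'
python3 hd.py
python3 - <<'E'
from h import *
p,d,i,T=snap('wrist');c=cloud(p,d,i,T);h=cv2.cvtColor(p,cv2.COLOR_RGB2HSV)
B=(d>0)&(np.hypot(c[...,0]-.566,c[...,1]-.138)<.07)&(cv2.inRange(h,np.array((95,70,15)),np.array((130,255,255)))>0)
q=c[B&(c[...,2]>.112)&(c[...,2]<.125)];print(len(q),cv2.minEnclosingCircle(q[:,:2].astype(np.float32)*1000),np.median(q,0))
cv2.imwrite('pics/end.png',p[...,::-1])
E
```

```text
t: 22.97
tool_pos: [0.6153, 0.2514, 0.0665]
eef_rot: [2.614, 1.742, -0.0]
force: [-0.5, -1.0, 0.4]
gripper_width: 0.597
grasp_force: 0.0
t: 24.05
tool_pos: [0.5655, 0.1023, 0.2021]
eef_rot: [-2.614, -1.743, -0.001]
force: [-1.0, 1.2, 0.3]
gripper_width: 0.593
grasp_force: 0.0
handle 22 ((600.0384521484375, 246.52932739257812), 4.277702331542969) 0.07904452597710196
rel [0.03453845 0.10902933] 0.1143691344222203 72.42277197366596
24.1 [0.56544953 0.10268835 0.20183077] yline -22.570504398212663 [-0.81  0.44  0.75  1.79 -0.35  1.04 -0.32]
1555 ((565.0156860351562, 136.16036987304688), 14.995495796203613) [0.56546643 0.13669611 0.11799144]
```

View pics/end.png

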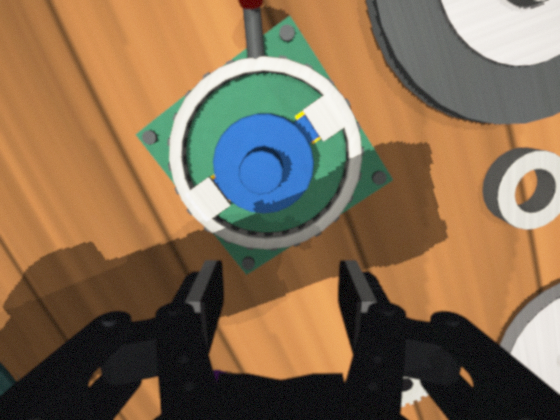

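The claws, at (208,198) and (325,117), are over the ears and the cap is still flat. I check the handle angle once with the fixed cameras, then hand in.

```bash
python3 -m handwheel '[{"x":0,"y":-30,"z":0,"yaw":0},{"x":0,"y":-35,"z":0,"yaw":0},{"x":0,"y":-35,"z":0,"yaw":0},{"x":0,"y":-30,"z":0,"yaw":0},{"x":0,"y":0,"z":0,"yaw":0},{"x":0,"y":0,"z":0,"yaw":0},{"x":0,"y":0,"z":0,"yaw":0}]'
python3 - <<'E'
from h import *
for n in('top','side'):
    p,d,i,T=snap(n);c=cloud(p,d,i,T);h=cv2.cvtColor(p,cv2.COLOR_RGB2HSV)
    M=((cv2.inRange(h,np.array((0,120,40)),np.array((9,255,255)))|cv2.inRange(h,np.array((172,120,40)),np.array((180,255,255))))>0)&(c[...,2]>.09)&(c[...,2]<.115)&(np.hypot(c[...,0]-.566,c[...,1]-.138)<.15)
    q=c[M]
    if len(q):
        r=np.median(q,0)[:2]-[.5655,.1375];print(n,len(q),r,np.degrees(np.arctan2(r[1],r[0])))
E
```

```text
t: 24.73
tool_pos: [0.5655, -0.0273, 0.2014]
eef_rot: [-2.613, -1.744, 0.0]
force: [0.1, -0.0, -0.7]
gripper_width: 0.603
grasp_force: 0.0
top 70 [0.03744385 0.11707129] 72.26374719020237
side 50 [0.03528087 0.11183552] 72.4910212407881
```

The claws' line works out at 12° in the world frame, the same as the marks. The handle has turned at least 0.967 rad, so I hand in.

```bash
python3 -c "
from station import ctrl
print(ctrl.job_done())"
```

```text
the job is handed in; nothing more can be done
None
```

The job is handed in, with no verdict returned: the brass bush is in the hole, the blue cap sits flat over it with its ears on the marks, the ring is turned to its stop with the claws over the ears, and the arm is clear of everything (about 25 s of the 67 s used).

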